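Box the pile of pocket volumes

TASK

The four old pocket volumes piled on the store-room bench are to be boxed, each in the grey tray made to its measure: the one whose inside is only a little (about 7 mm all round) larger than the book. Take the pile down from the top, one volume after another, and lay each in its own tray, flat on the tray floor with its front cover still up; do not drop any of them. Leave the steel weight and the magnifier where they stand.

Things in the scene. Friction and masses are not known exactly. Their poses are not given: they have to be found in the camera images.
- vol_tiny_centre (a point): old closed book bound in pale vellum, lying flat front cover up: 64 mm long (its x axis) x 42 mm wide (its y axis, the way to grip it) x 26 mm thick (z, up). A stiff, plain block to the grip, 0.03 to 0.3 kg. At the start it is on top of the pile. The point is its centre, half-way up, 13 mm above its underside.
- vol_small_centre (a point): old closed book bound in very dark calf, lying flat front cover up: 86 mm long (its x axis) x 50 mm wide (its y axis, the way to grip it) x 28 mm thick (z, up). A stiff, plain block to the grip, 0.03 to 0.3 kg. At the start it is second from the top, under the smallest. The point is its centre, half-way up, 14 mm above its underside.
- vol_medium_centre (a point): old closed book bound in grey-buff cloth, lying flat front cover up: 108 mm long (its x axis) x 56 mm wide (its y axis, the way to grip it) x 30 mm thick (z, up). A stiff, plain block to the grip, 0.03 to 0.3 kg. At the start it is third from the top. The point is its centre, half-way up, 15 mm above its underside.
- vol_tall_centre (a point): old closed book bound in brown leather, lying flat front cover up: 132 mm long (its x axis) x 62 mm wide (its y axis, the way to grip it) x 32 mm thick (z, up). A stiff, plain block to the grip, 0.03 to 0.3 kg. At the start it is at the bottom of the pile, on the bench. The point is its centre, half-way up, 16 mm above its underside.
- tray_a: shallow open tray of grey board (the base of a book box), fixed to the bench: inside 122 mm long (its x axis) x 70 mm wide (y), walls 3 mm thick and 18 mm high from the bench, floor 3 mm thick. In the middle of each long side the wall is cut away down to the floor over 62 mm, as a notch for fingers. Origin: underside centre, at bench height; the floor is 3 mm above it.
- tray_b: shallow open tray of grey board (the base of a book box), fixed to the bench: inside 78 mm long (its x axis) x 56 mm wide (y), walls 3 mm thick and 18 mm high from the bench, floor 3 mm thick. In the middle of each long side the wall is cut away down to the floor over 50 mm, as a notch for fingers. Origin: underside centre, at bench height; the floor is 3 mm above it.
- tray_c: shallow open tray of grey board (the base of a book box), fixed to the bench: inside 146 mm long (its x axis) x 76 mm wide (y), walls 3 mm thick and 18 mm high from the bench, floor 3 mm thick. In the middle of each long side the wall is cut away down to the floor over 62 mm, as a notch for fingers. Origin: underside centre, at bench height; the floor is 3 mm above it.
- tray_d: shallow open tray of grey board (the base of a book box), fixed to the bench: inside 100 mm long (its x axis) x 64 mm wide (y), walls 3 mm thick and 18 mm high from the bench, floor 3 mm thick. In the middle of each long side the wall is cut away down to the floor over 56 mm, as a notch for fingers. Origin: underside centre, at bench height; the floor is 3 mm above it.
- weight_centre (a point): bystander, to be left alone: round dark steel book weight 72 mm across and 74 mm high with a knob on top, standing loose on the bench. The point is its centre, 37 mm up.
- loupe_centre (a point): bystander, to be left alone: small round black magnifier 46 mm across and 34 mm high, standing loose on the bench. The point is its centre, 17 mm up.

How it is judged (in metres and radians):
On the way, in this order (a step that is already met when the one before it is completed fails the run):
1. the tiny volume lies flat in its own tray, let go (horizontal distance between vol_tiny_centre and tray_b below 0.011 m and z of vol_tiny_centre in the frame of tray_b between 0.012 and 0.019 m and angle between vol_tiny_centre's own z axis and vertical below 0.08 rad and contact force between vol_tiny and the fingers below 0.1 N and linear speed of vol_tiny below 0.02 m/s), for 0.2 s.
2. the small volume lies flat in its own tray, let go (horizontal distance between vol_small_centre and tray_d below 0.011 m and z of vol_small_centre in the frame of tray_d between 0.013 and 0.02 m and angle between vol_small_centre's own z axis and vertical below 0.08 rad and contact force between vol_small and the fingers below 0.1 N and linear speed of vol_small below 0.02 m/s), for 0.2 s.
3. the medium volume lies flat in its own tray, let go (horizontal distance between vol_medium_centre and tray_a below 0.011 m and z of vol_medium_centre in the frame of tray_a between 0.014 and 0.021 m and angle between vol_medium_centre's own z axis and vertical below 0.08 rad and contact force between vol_medium and the fingers below 0.1 N and linear speed of vol_medium below 0.02 m/s), for 0.2 s.
4. the tall volume lies flat in its own tray, let go (horizontal distance between vol_tall_centre and tray_c below 0.011 m and z of vol_tall_centre in the frame of tray_c between 0.015 and 0.022 m and angle between vol_tall_centre's own z axis and vertical below 0.08 rad and contact force between vol_tall and the fingers below 0.1 N and linear speed of vol_tall below 0.02 m/s), for 0.2 s.
At the end, for the whole second after the job is handed in: Each of the four volumes lies on the floor of its own tray: centre within 11 mm of the tray centre, height within 3 to 4 mm of lying on the floor, front cover up and level within 0.08 rad, let go and at rest (all of step 1 and all of step 2 and all of step 3 and all of step 4); the robot touches nothing.
It fails at once if a volume is dropped (falls freely by more than about 2 cm) ((linear speed of vol_tiny above 0.6 m/s and contact force between vol_tiny and anything else below 0.05 N) or (linear speed of vol_small above 0.6 m/s and contact force between vol_small and anything else below 0.05 N) or (linear speed of vol_medium above 0.6 m/s and contact force between vol_medium and anything else below 0.05 N) or (linear speed of vol_tall above 0.6 m/s and contact force between vol_tall and anything else below 0.05 N)).
It fails at once if the steel weight is pushed out of its place by more than 20 mm (distance of weight_centre from where it was at the start of the episode above 0.02 m).
It fails at once if the magnifier is pushed out of its place by more than 20 mm (distance of loupe_centre from where it was at the start of the episode above 0.02 m).
It also fails if it takes over 128 s, if anything falls off the work surface, if the arm or the gripper's body presses on something with over 40 N, if the wrist force passes 120 N, or if a joint passes its speed limit or range.

ROBOT

A 6-joint arm with a two-finger parallel gripper is mounted at the origin on the work surface. World frame = base frame: x ahead of the robot, y to its left, z up, the work surface at z = 0. Lengths are in mm, angles in rad, forces in N, time in s.
With the tool pointing down it reaches from about 350 to 925 mm from the base axis. Payload 6.4 kg.
Tool frame: the origin (TCP) lies midway between the tips of the shut fingers; the grasp point (between the pads) lies 19 mm behind it; x points along the fingers, y is the direction in which the jaws open and shut, and the axes are right-handed (so a half turn about x gives the same grasp; the last joint's range is limited). The gripper opens to 85 mm and grips with 20 to 120 N. Pads are 22 mm wide; open, the fingers measure 114 mm over their backs; the gripper's body (76 mm by 85 mm) begins 54 mm behind the grasp point. The pads swing forward as they close: fully open they stand 13 mm farther back than shut.
Start: joints at [-1.435, 0.245, 1.558, -0, 1.339, -0.174], TCP at [198.169, -619.066, 231.29] pointing down, gripper open.
Joint ranges: [-3.13, 3.13], [-1.02, 2.26], [0.13, 2.54], [-0.95, 4.09], [0.21, 2.88], [-2.74, 2.74]. Speed limits (rad/s): [2.57, 2.57, 3.14, 3.14, 3.14, 3.14].

INTERFACE

Orientations are given as a unit quaternion [w, x, y, z].
In Python, from bench import readout, read_camera, camera_params, bot gives the robot as it stands.
- The arm moves only by the tool carry_out, never from a script. Its argument "steps" is a list of rows, each a list of 5 numbers: the closure in counts, from 0 (fully open) to 255 (shut), then the shift along the tool's x, y, z as a fraction of full scale, then the turn about the tool's x as a fraction of full scale. A call has 1 to 20 rows; each row is the pose to reach, as a shift and turn from the pose commanded when the call began, along the tool's axes at that moment; what a row does not reach only later rows make up. Full scale, the value 1, is 300 mm for a shift and 90 degrees for a turn. A row lasts 1/8 s, in which the tool goes at most 62.5 mm and 10.7 degrees, less where a joint would pass 70% of its speed; a pose out of reach is approached as far as the arm can. A call with a number of a shift or a turn outside -1 to 1 is refused whole. A call with a gripper value outside its range is refused whole. The fingers move at their own pace and stop on an object; the grip force is fixed at half the most. Time passes only in rows, so rows that repeat a pose let the fingers close. It gives the time, the measured TCP pose, the force and the opening at its end, in the units of the state.
- readout.observe(): the state, without advancing time (a new reading comes with each control period).
- read_camera(name): name is "scene" or "top" or "wrist"; returns the picture (384x512x3 uint8, blue, green, red); there is no depth.
- camera_params(name): a dict with "intrinsics" (3x3 intrinsics, pixels), "T" (4x4, takes a point from camera to world coordinates). Camera axes: x right, y down, z forward; pixel columns grow to the right and rows downward; lengths in mm; the calibration is good to about 2 mm. A picture is of the moment at which its call begins: read the wrist's pose just before it. camera_params takes no time and is no camera call; for the wrist camera it gives the pose at the moment of the call.
- bot.close_job(): hands the job in, once; it reports no verdict.
The state is a dict: "clock": time; "qpos": joint angles; "qd": joint speeds; "joint_torque": joint torques, N m; "tool_pos": TCP position; "eef_rot": TCP orientation; "ft_force": force on the tool from outside, world axes, zero at the start; "moment": the same for the moment, N m; "grip_width": finger opening in mm.
Only numpy, scipy, OpenCV 4.12 (cv2) and the standard library are available. Lean on these libraries where they do the work, as an engineer would, in place of code of your own. Each camera call takes 0.05 s, during which the arm holds its last target.

## Working session

There is one attempt and no reset: what is moved stays moved. The work goes in short steps, Python scripts to look and compute and a tool call to move; the robot and the scene stay as the last step left them, time stands still between calls to the robot, and variables do not carry over. Pictures are saved under pics/ and viewed, and the job is handed in when it is done.

Besides the shell and the picture viewer there is one more tool, called after ">>>" as name(argument=value, ...) on one line, values as JSON. carry_out: Moves the arm, as the interface text tells. Shift numbers are shares of 300 mm and turn numbers shares of 90 degrees, none past 1 either way. Its arguments: {"type":"object","properties":{"steps":{"type":"array"}},"required":["steps"]}

```bash
mkdir -p pics; ls; python3 - <<'E'
from bench import readout, read_camera, camera_params, bot
import cv2
o=readout.observe();print({k:o[k] for k in('clock','tool_pos','eef_rot','grip_width','ft_force')})
for n in("scene","top","wrist"):
    cv2.imwrite(f"pics/{n}0.png",read_camera(n)); c=camera_params(n);print(n,c)
E
```

```text
pics
{'clock': 0.0, 'tool_pos': array([ 198.09159528, -618.48380702,  230.1583727 ]), 'eef_rot': array([ 0.10841168,  0.69865097,  0.10978412, -0.69862807]), 'grip_width': 85.16422208880918, 'ft_force': array([-0.50633956, -0.79701796,  0.19094926])}
scene {'intrinsics': array([[469.6251621 ,   0.        , 254.31496317],
       [  0.        , 469.6251621 , 185.21059534],
       [  0.        ,   0.        ,   1.        ]]), 'T': array([[-4.02589586e-02,  5.84396596e-01, -8.10468898e-01,
         1.39780704e+03],
       [ 9.99184517e-01,  2.10417609e-02, -3.44607853e-02,
         4.60552480e+01],
       [-3.08507286e-03, -8.11195329e-01, -5.84767150e-01,
         7.09449890e+02],
       [ 0.00000000e+00,  0.00000000e+00,  0.00000000e+00,
         1.00000000e+00]])}
top {'intrinsics': array([[371.87455287,   0.        , 250.24096515],
       [  0.        , 371.87455287, 182.44778004],
       [  0.        ,   0.        ,   1.        ]]), 'T': array([[-8.62582174e-02, -9.72502042e-01,  2.16331455e-01,
         3.77248338e+02],
       [-9.96259297e-01,  8.30678706e-02, -2.38147396e-02,
         1.40238619e+01],
       [ 5.18968957e-03, -2.17576441e-01, -9.76029487e-01,
         8.89530798e+02],
       [ 0.00000000e+00,  0.00000000e+00,  0.00000000e+00,
         1.00000000e+00]])}
wrist {'intrinsics': array([[292.92810358,   0.        , 255.40255667],
       [  0.        , 292.92810358, 192.93286662],
       [  0.        ,   0.        ,   1.        ]]), 'T': array([[ 3.04597671e-01, -9.19535490e-01, -2.48343999e-01,
         2.60820651e+02],
       [-9.52480392e-01, -2.94381157e-01, -7.82357840e-02,
        -5.98005535e+02],
       [-1.16721386e-03,  2.60373227e-01, -9.65507338e-01,
         3.72725760e+02],
       [ 0.00000000e+00,  0.00000000e+00,  0.00000000e+00,
         1.00000000e+00]])}
```

View pics/scene0.png

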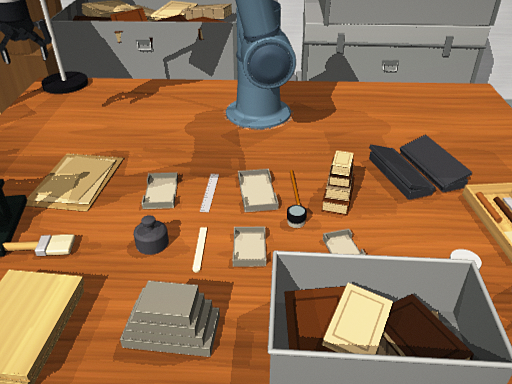

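View pics/top0.png

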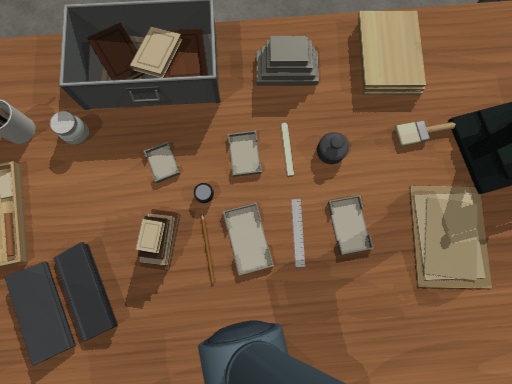

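View pics/wrist0.png

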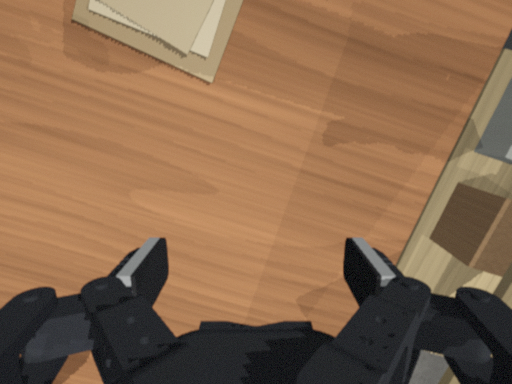

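```bash
python3 - <<'E'
import cv2,numpy as np
t=cv2.imread('pics/top0.png'); s=cv2.imread('pics/scene0.png')
c=t[130:285,120:280];a=cv2.resize(c,None,fx=4,fy=3.8,interpolation=cv2.INTER_CUBIC)
cv2.imwrite('pics/z1.png',cv2.resize(t[130:280,120:280],(800,600)[:2] if 0 else (640,600),interpolation=cv2.INTER_CUBIC))
cv2.imwrite('pics/z2.png',cv2.resize(t[185:285,125:225],(600,600),interpolation=cv2.INTER_CUBIC))
cv2.imwrite('pics/z3.png',cv2.resize(s[140:270,230:380],(690,598),interpolation=cv2.INTER_CUBIC))
E
```

```text
(no output)
```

View pics/z1.png

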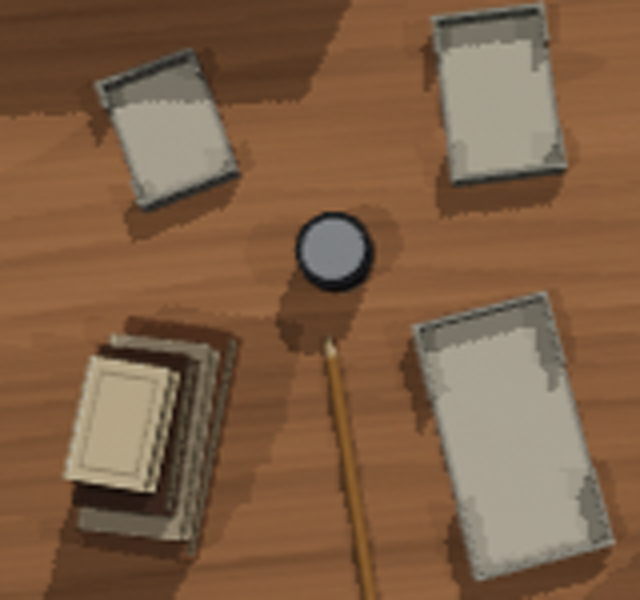

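View pics/z2.png

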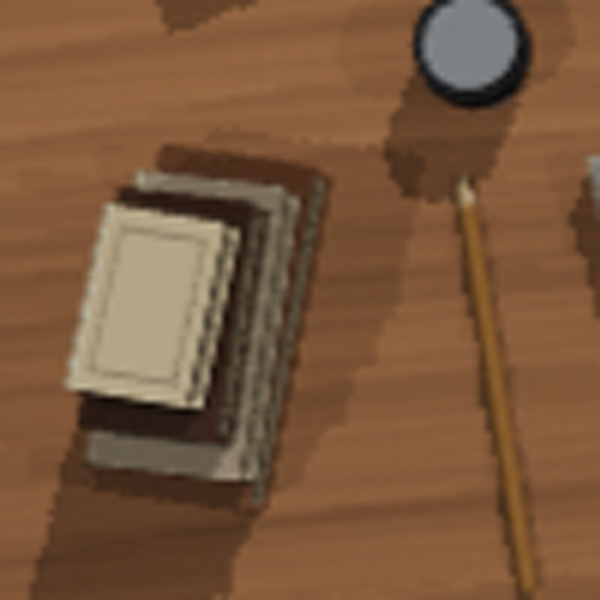

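View pics/z3.png

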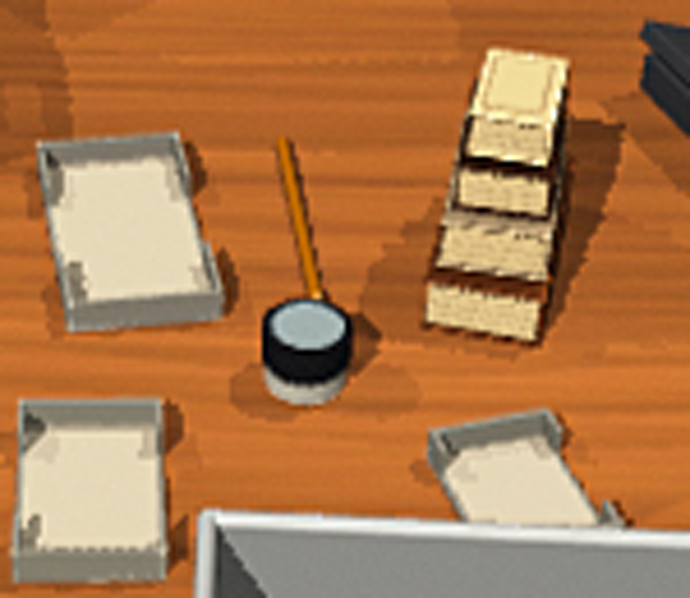

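```bash
cat > h.py <<'E'
import numpy as np,cv2
from scipy.spatial.transform import Rotation as Ro
from bench import readout, read_camera, camera_params, bot
def ray(P,uv,z):
    K,T=P['intrinsics'],P['T']
    uv=np.atleast_2d(np.array(uv,float))
    d=np.c_[(uv-K[:2,2])/[K[0,0],K[1,1]],np.ones(len(uv))]@T[:3,:3].T
    o=T[:3,3]; s=(z-o[2])/d[:,2]
    return (o+d*s[:,None])[:,:2]
def proj(P,X):
    K,T=P['intrinsics'],P['T']
    c=(np.atleast_2d(X)-T[:3,3])@T[:3,:3]
    p=c@K.T; return p[:,:2]/p[:,2:]
def quad(P,uv,z):
    r=cv2.minAreaRect(ray(P,uv,z).astype(np.float32))
    b=cv2.boxPoints(r); e1=b[1]-b[0]; e2=b[2]-b[1]
    L,W=(e1,e2) if np.hypot(*e1)>np.hypot(*e2) else (e2,e1)
    a=np.degrees(np.arctan2(L[1],L[0]))%180
    return np.round(r[0],1),round(float(np.hypot(*L)),1),round(float(np.hypot(*W)),1),round(float(a),1)
def tool():
    o=readout.observe(); q=o['eef_rot']; R=Ro.from_quat([q[1],q[2],q[3],q[0]]).as_matrix()
    return o,R
def yaw(R): # jaw axis angle mod 180
    return np.degrees(np.arctan2(R[1,1],R[0,1]))
def go(x,y,z,longang=None):
    "fractions from present pose to TCP (x,y,z), with book long axis at longang (jaw y perpendicular)"
    o,R=tool(); d=R.T@(np.array([x,y,z])-o['tool_pos'])/300
    t=None
    if longang is not None:
        # turn about tool x (down): +turn decreases yaw
        des=longang+90; dy=(des-yaw(R)+90)%180-90
        t=-dy*1.0/90
    print('clock',round(o['clock'],2),'tcp',o['tool_pos'].round(1),'jawyaw',round(yaw(R),2),'frac',d.round(4),'turn',t,'q6',o['qpos'].round(3),'f',o['ft_force'].round(1),'w',round(o['grip_width'],1))
E
python3 - <<'E'
import numpy as np,cv2
from h import *
P=camera_params('top')
z1=lambda q:[(120+u/4-.4,130+v/4-.4) for u,v in q]
z2=lambda q:[(125+u/6-.4,185+v/6-.4) for u,v in q]
print('c',quad(P,z1([(415,327),(548,293),(613,543),(478,580)]),18))
print('d',quad(P,z1([(433,17),(543,5),(567,168),(453,184)]),18))
print('b',quad(P,z1([(97,86),(192,50),(240,174),(145,208)]),18))
print('tiny',quad(P,z2([(112,205),(238,228),(203,408),(68,388)]),116), quad(P,z2([(112,205),(226,224),(190,406),(68,388)]),116))
t=cv2.imread('pics/top0.png')
cv2.imwrite('pics/z4.png',cv2.resize(t[185:265,315:385],(560,640)[:2],interpolation=cv2.INTER_CUBIC)[:600])
go(0,0,0)
E
```

```text
c (array([439.1,   9.5]), 149.8, 81.1, 9.6)
d (array([6.457e+02, 5.000e-01]), 107.0, 69.5, 2.3)
b (array([639.3, 202.8]), 85.5, 61.4, 17.7)
tiny (array([454.7, 210.2]), 63.5, 46.8, 166.8) (array([455.1, 212.4]), 63.5, 42.3, 166.7)
clock 0.15 tcp [ 198.1 -618.6  230.4] jawyaw -72.25 frac [ 7.7130e-01 -2.1641e+00  5.0000e-04] turn None q6 [-1.435  0.246  1.559  0.     1.339 -0.174] f [-0.9 -0.4 -0.3] w 85.3
```

View pics/z4.png

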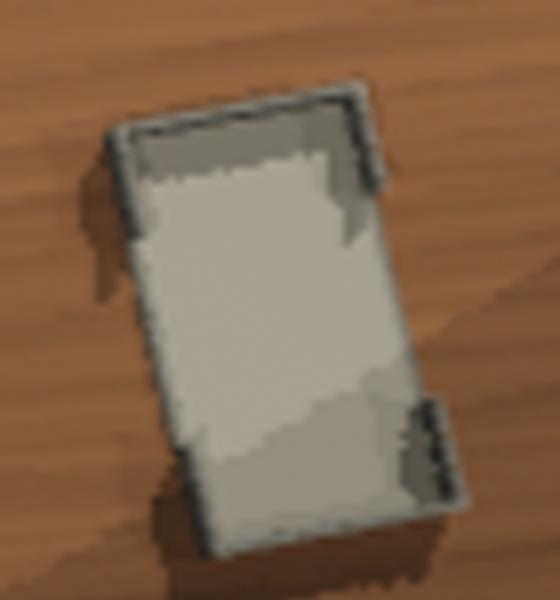

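```bash
python3 - <<'E'
from h import *
P=camera_params('top')
z4=lambda q:[(315+u/8-.45,185+v/8-.45) for u,v in q]
z2=lambda q:[(125+u/6-.4,185+v/6-.4) for u,v in q]
z1=lambda q:[(120+u/4-.4,130+v/4-.4) for u,v in q]
print('a',quad(P,z4([(108,128),(365,80),(468,505),(210,558)]),18))
print('small',quad(P,z2([(120,185),(268,205),(230,440),(80,425)]),90))
print('med',quad(P,z2([(137,172),(298,190),(255,480),(85,462)]),62))
print('tall',quad(P,z2([(160,145),(325,178),(258,500),(60,475)]),32))
print('loupe',ray(P,[(204-.5,192.5)],34),'weight',ray(P,[(333,148)],60))
o,R=tool();print(R.round(3))
go(455,212.4,300,166.7)
E
```

```text
a (array([ 451.1, -233.4]), 127.8, 78.8, 5.7)
small (array([454.3, 209.4]), 85.1, 53.9, 169.1)
med (array([452.1, 209.9]), 106.4, 62.1, 169.2)
tall (array([453.9, 214.6]), 128.3, 74.9, 163.8)
loupe [[552.16188894 104.27386887]] weight [[ 626.80676537 -205.99459253]]
[[-0.     0.305 -0.952]
 [ 0.001 -0.952 -0.305]
 [-1.    -0.001 -0.   ]]
clock 0.15 tcp [ 198.1 -618.6  230.4] jawyaw -72.25 frac [-0.228  -2.3775 -1.6601] turn 0.3449946440320806 q6 [-1.435  0.246  1.559  0.     1.339 -0.174] f [-0.9 -0.4 -0.3] w 85.3
```

>>> carry_out(steps=[[0,-0.22,-0.633,-0.973,0],[0,-0.22,-0.633,-0.973,0],[0,-0.22,-0.633,-0.973,0],[0,-0.22,-0.633,-0.973,0],[0,-0.22,-0.633,-0.973,0],[0,-0.22,-0.633,-0.973,0],[0,-0.22,-0.633,-0.973,0]])

```text
clock: 1.02
tool_pos: [419.8, -347.4, 298.0]
eef_rot: [0.111, 0.699, 0.11, -0.698]
ft_force: [-0.3, -0.1, 0.2]
grip_width: 85.6
```

>>> carry_out(steps=[[0,0,-0.825,-0.264,0],[0,0,-0.825,-0.264,0],[0,0,-0.825,-0.264,0],[0,0,-0.825,-0.264,0],[0,0,-0.825,-0.264,0]])

```text
clock: 1.65
tool_pos: [417.7, -87.4, 296.9]
eef_rot: [-0.11, -0.698, -0.11, 0.699]
ft_force: [1.1, -1.0, 0.7]
grip_width: 85.7
```

```bash
python3 - <<'E'
from h import *
go(455,212.4,300,167)
E
```

```text
clock 1.65 tcp [417.7 -87.4 296.9] jawyaw -72.07 frac [-0.0104 -0.9125 -0.426 ] turn 0.34371071623701255 q6 [-0.473 -0.364  2.02  -0.     1.485  0.785] f [ 1.1 -1.   0.7] w 85.7
```

>>> carry_out(steps=[[0,-0.01,-0.91,-0.425,0.344],[0,-0.01,-0.91,-0.425,0.344],[0,-0.01,-0.91,-0.425,0.344],[0,-0.01,-0.91,-0.425,0.344],[0,-0.01,-0.91,-0.425,0.344],[0,-0.01,-0.91,-0.425,0.344],[0,-0.01,-0.91,-0.425,0.344]])

```text
clock: 2.52
tool_pos: [457.0, 209.4, 299.6]
eef_rot: [0.081, -0.702, 0.081, 0.703]
ft_force: [0.2, -0.6, 0.4]
grip_width: 85.7
```

```bash
python3 - <<'E'
from h import *
import json
go(455,212.4,150,167)
P=camera_params('wrist');im=read_camera('wrist');cv2.imwrite('pics/w1.png',im)
print(proj(P,[[455,212,116],[455,212,0]]).round())
b=cv2.resize(im[60:360,130:430],(600,600),interpolation=cv2.INTER_CUBIC);cv2.imwrite('pics/w1z.png',b)
E
```

```text
clock 2.52 tcp [457.  209.4 299.6] jawyaw -103.16 frac [ 0.4986 -0.0089  0.0082] turn -0.0017329594657199878 q6 [ 2.040e-01 -1.590e-01  1.850e+00 -1.000e-03  1.451e+00  2.005e+00] f [ 0.2 -0.6  0.4] w 85.7
[[254. 176.]
 [254. 160.]]
```

View pics/w1z.png

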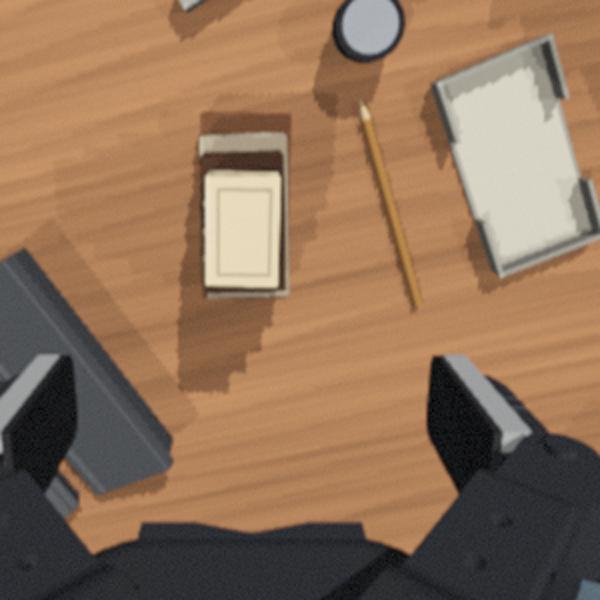

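```bash
python3 - <<'E'
from h import *
P=camera_params('wrist')
f=lambda q:[(130+u/2-.25,60+v/2-.25) for u,v in q]
im=cv2.imread('pics/w1.png')
hsv=cv2.cvtColor(im,cv2.COLOR_BGR2HSV)
m=((hsv[...,2]>185)&(hsv[...,1]<75)).astype(np.uint8)*255
m[:, :225]=0;m[:,278:]=0;m[:140]=0;m[215:]=0
m=cv2.morphologyEx(m,cv2.MORPH_CLOSE,np.ones((5,5)))
c=max(cv2.findContours(m,0,1)[0],key=cv2.contourArea)
print(cv2.boundingRect(c),quad(P,c[:,0],116))
print('tiny',quad(P,f([(206,172),(282,173),(279,290),(204,287)]),116))
print('med',quad(P,f([(199,137),(288,133),(288,294),(207,297)]),62))
go(455,210.5,150,167)
E
```

```text
(232, 146, 38, 58) (array([456.7, 214.8]), 65.8, 41.9, 166.7)
tiny (array([455.7, 214.7]), 67.7, 43.7, 166.0)
med (array([453.8, 213.3]), 107.5, 56.4, 168.3)
clock 2.58 tcp [456.9 208.5 299.7] jawyaw -103.24 frac [ 0.4988 -0.0055  0.0074] turn -0.002654441033068148 q6 [ 2.020e-01 -1.600e-01  1.851e+00 -1.000e-03  1.452e+00  2.004e+00] f [-0.8 -0.3 -0.7] w 85.7
```

>>> carry_out(steps=[[0,0.2,-0.0165,0.007,0],[0,0.4,-0.0165,0.007,0],[0,0.55,-0.0165,0.007,0],[0,0.65,-0.0165,0.007,0],[0,0.68,-0.0165,0.007,0],[0,0.69,-0.0165,0.007,0]])

```text
clock: 3.32
tool_pos: [456.3, 213.9, 93.8]
eef_rot: [-0.082, 0.703, -0.082, -0.702]
ft_force: [-0.1, 0.4, 0.4]
grip_width: 85.2
```

```bash
python3 - <<'E'
from h import *
go(456,213.8,88,166.5)
P=camera_params('wrist');im=read_camera('wrist');cv2.imwrite('pics/w2.png',im)
E
```

```text
clock 3.33 tcp [456.3 213.9  93.8] jawyaw -103.31 frac [0.0192 0.0004 0.001 ] turn 0.0021586558357619703 q6 [ 0.213  0.079  2.02  -0.     1.041  2.016] f [-0.1  0.4  0.4] w 85.2
```

View pics/w2.png

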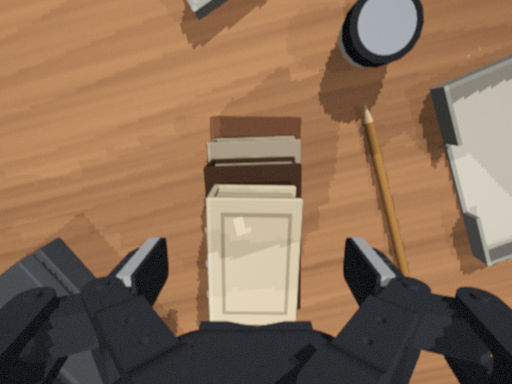

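>>> carry_out(steps=[[0,0.018,0,0,0],[90,0.018,0,0,0],[255,0.018,0,0,0],[255,0.018,0,0,0],[255,0.018,0,0,0],[255,0.018,0,0,0],[255,0.018,0,0,0],[255,0.018,0,0,0]])

```text
clock: 4.38
tool_pos: [456.2, 215.0, 88.6]
eef_rot: [-0.081, 0.703, -0.081, -0.702]
ft_force: [-0.1, 1.4, 5.4]
grip_width: 40.8
```

```bash
python3 - <<'E'
from h import *
go(456,213.8,88,166.5)
P=camera_params('wrist');im=read_camera('wrist');cv2.imwrite('pics/w3.png',im)
E
```

```text
clock 4.38 tcp [456.2 215.   88.6] jawyaw -103.2 frac [ 0.002   0.0041 -0.0004] turn 0.003304335176459795 q6 [0.215 0.089 2.021 0.    1.03  2.016] f [-0.1  1.4  5.4] w 40.8
```

View pics/w3.png

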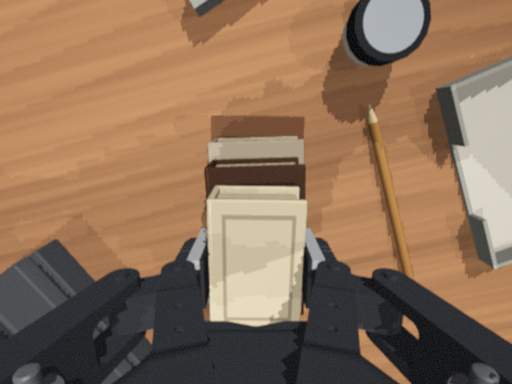

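>>> carry_out(steps=[[255,-0.03,0,0,0],[255,-0.1,0,0,0],[255,-0.2,0,0,0],[255,-0.2,-0.03,-0.15,-0.08],[255,-0.2,-0.065,-0.3,-0.16],[255,-0.2,-0.085,-0.45,-0.25],[255,-0.2,-0.0995,-0.604,-0.343],[255,-0.2,-0.0995,-0.604,-0.343],[255,-0.2,-0.0995,-0.604,-0.343]])

```text
clock: 5.55
tool_pos: [637.8, 202.5, 147.2]
eef_rot: [-0.108, -0.698, -0.108, 0.699]
ft_force: [-0.6, 0.5, -0.7]
grip_width: 40.7
```

```bash
python3 - <<'E'
from h import *
go(639.3,202.8,91.5-87,17.7)
P=camera_params('wrist');im=read_camera('wrist');cv2.imwrite('pics/w4.png',im)
print(proj(P,[[639.3,202.8,3]]))
cv2.imwrite('pics/t4.png',cv2.resize(read_camera('top')[120:270,100:260],(640,600),interpolation=cv2.INTER_CUBIC))
E
```

```text
clock 5.55 tcp [637.8 202.5 147.2] jawyaw -72.38 frac [ 0.4756  0.0006 -0.0059] turn -0.0008552275645001828 q6 [0.138 0.37  1.563 0.    1.21  1.401] f [-0.6  0.5 -0.7] w 40.7
[[256.23820099 180.31602993]]
```

View pics/w4.png

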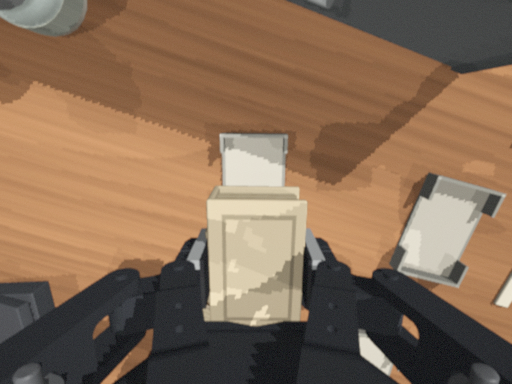

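View pics/t4.png

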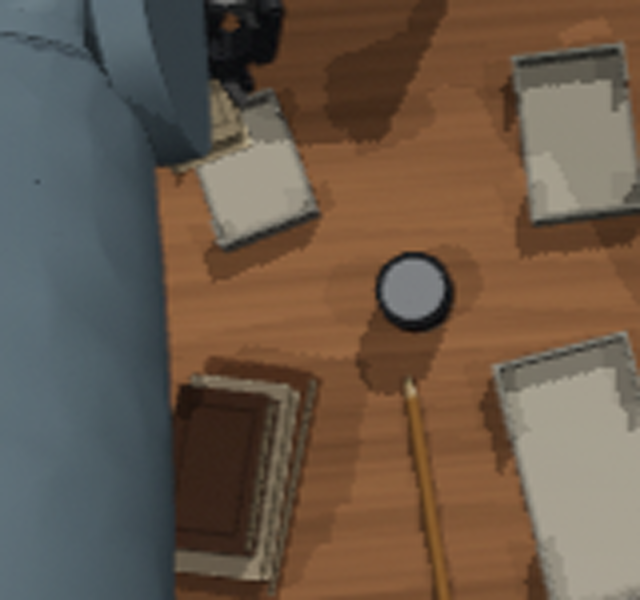

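```bash
python3 - <<'E'
from h import *
P=camera_params('wrist')
o,R=tool()
def loc(uv,z): # coordinates relative to TCP in tool (z,y)
    w=ray(P,uv,z)-o['tool_pos'][:2]; return np.c_[w@R[:2,2],w@R[:2,1]].round(1)
print('tray far corners (z,y)',loc([(220,134),(287,134)],18))
zt=o['tool_pos'][2]-88.6+116
print('book far top corners', loc([(207.5,200),(306.5,200)],zt), 'near', loc([(209,322),(303,322)],zt))
E
```

```text
tray far corners (z,y) [[-48.2 -32.9]
 [-48.2  28.2]]
book far top corners [[-32.1 -20.2]
 [-32.1  20.2]] near [[ 26.6 -22.1]
 [ 26.6  21.3]]
```

>>> carry_out(steps=[[255,0.15,-0.003,-0.013,0],[255,0.3,-0.003,-0.013,0],[255,0.36,-0.003,-0.013,0],[255,0.36,-0.003,-0.013,0]])

```text
clock: 6.15
tool_pos: [641.1, 204.6, 39.1]
eef_rot: [-0.109, -0.698, -0.109, 0.7]
ft_force: [0.4, 0.3, -0.7]
grip_width: 41.0
```

```bash
python3 - <<'E'
from h import *
go(639.3,202.8,91.5-87,17.7)
P=camera_params('wrist');im=read_camera('wrist');cv2.imwrite('pics/w5.png',im[100:350])
cv2.imwrite('pics/s5.png',cv2.resize(read_camera('scene')[170:290,260:400],(700,600),interpolation=cv2.INTER_CUBIC))
E
```

```text
clock 6.15 tcp [641.1 204.6  39.1] jawyaw -72.33 frac [0.1154 0.004  0.0071] turn -0.0002949833965026806 q6 [0.141 0.516 1.586 0.    1.042 1.403] f [ 0.4  0.3 -0.7] w 41.0
```

View pics/w5.png

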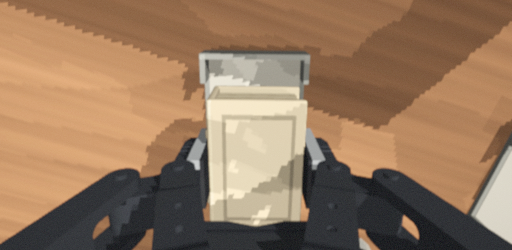

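View pics/s5.png

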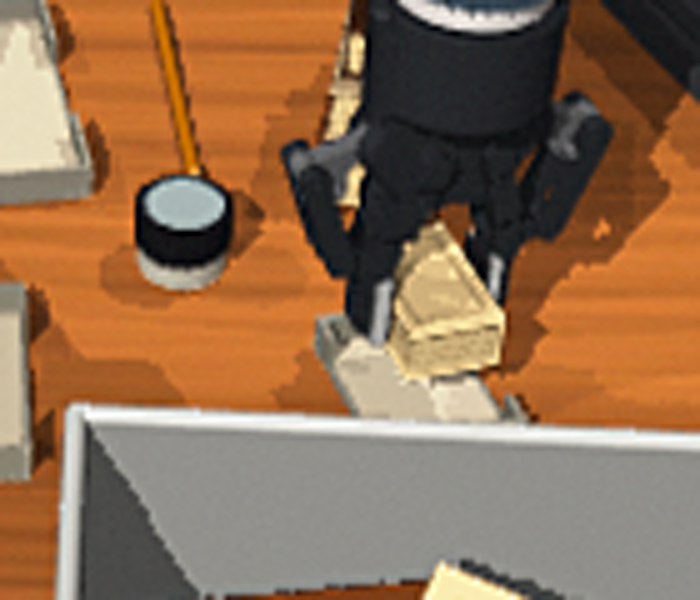

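```bash
cat >> h.py <<'E'
def loc(P,o,R,uv,z):
    w=ray(P,uv,z)-o['tool_pos'][:2]; return np.c_[w@R[:2,2],w@R[:2,1]].round(1)
E
python3 - <<'E'
from h import *
P=camera_params('wrist');o,R=tool()
print(loc(P,o,R,[(201,153),(309,153)],18))
print('book',loc(P,o,R,[(207,198),(307,198),(302,325),(210,325)],o['tool_pos'][2]+27.4))
E
```

```text
[[-44.7 -31.5]
 [-44.7  29.8]]
book [[-32.8 -20.5]
 [-32.8  20.4]
 [ 28.3  20.8]
 [ 28.2 -21.7]]
```

>>> carry_out(steps=[[255,0.05,-0.002,-0.005,0],[255,0.1,-0.002,-0.005,0],[255,0.115,-0.002,-0.005,0],[255,0.12,-0.002,-0.005,0],[255,0.12,-0.002,-0.005,0]])

```text
clock: 6.88
tool_pos: [643.7, 205.5, 4.0]
eef_rot: [0.109, 0.699, 0.109, -0.699]
ft_force: [0.2, -0.8, 0.2]
grip_width: 41.1
```

>>> carry_out(steps=[[255,0.004,0,0,0],[255,0.006,0,0,0],[255,0.006,0,0,0]])

```text
clock: 7.25
tool_pos: [643.5, 205.5, 2.2]
eef_rot: [0.109, 0.699, 0.109, -0.699]
ft_force: [-0.2, -0.5, -1.2]
grip_width: 41.2
```

>>> carry_out(steps=[[255,0.003,0,0,0],[255,0.003,0,0,0],[120,0.003,0,0,0],[100,0.003,0,0,0],[60,0.003,0,0,0],[0,0.003,0,0,0],[0,0.003,0,0,0],[0,0.003,0,0,0],[0,-0.1,0,0,0],[0,-0.3,0,0,0],[0,-0.5,0,0,0],[0,-0.6,0,0,0],[0,-0.6,0,0,0]])

```text
clock: 8.88
tool_pos: [645.4, 205.9, 186.0]
eef_rot: [0.109, 0.701, 0.109, -0.696]
ft_force: [0.2, -0.3, 0.0]
grip_width: 85.4
```

```bash
python3 - <<'E'
from h import *
go(455,212,240,167)
P=camera_params('wrist');im=read_camera('wrist');cv2.imwrite('pics/w6.png',im)
cv2.imwrite('pics/w6z.png',cv2.resize(im[100:220,190:310],(600,600),interpolation=cv2.INTER_CUBIC))
E
```

```text
clock 8.88 tcp [645.4 205.9 186. ] jawyaw -72.33 frac [-0.1844 -0.2118  0.5972] turn 0.34072354184608383 q6 [0.142 0.343 1.523 0.    1.269 1.404] f [ 0.2 -0.3  0. ] w 85.4
```

View pics/w6z.png

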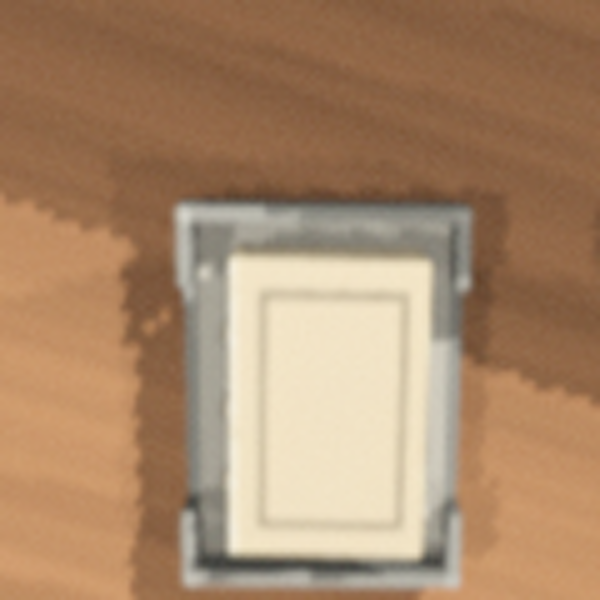

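```bash
python3 - <<'E'
from h import *
P=camera_params('wrist')
f=lambda q:[(190+u/5-.4,100+v/5-.4) for u,v in q]
print(quad(P,f([(175,207),(470,207),(460,585),(183,587)]),18),quad(P,f([(230,255),(433,257),(424,557),(228,555)]),29))
E
```

```text
(array([640.8, 206.9]), 83.5, 61.5, 17.5) (array([642.2, 206. ]), 63.7, 41.7, 17.0)
```

>>> carry_out(steps=[[0,-0.1,-0.21,0.597,0.344],[0,-0.1,-0.21,0.597,0.344],[0,-0.1,-0.21,0.597,0.344],[0,-0.1,-0.21,0.597,0.344],[0,-0.1,-0.21,0.597,0.344],[0,-0.1,-0.21,0.597,0.344]])

```text
clock: 9.68
tool_pos: [454.6, 211.1, 211.4]
eef_rot: [0.082, -0.702, 0.082, 0.703]
ft_force: [-0.2, 0.4, 1.0]
grip_width: 85.8
```

```bash
python3 - <<'E'
from h import *
go(455,212,200,167)
P=camera_params('wrist');im=read_camera('wrist');cv2.imwrite('pics/w7.png',im)
cv2.imwrite('pics/w7z.png',cv2.resize(im[100:250,180:330],(600,600),interpolation=cv2.INTER_CUBIC))
E
```

```text
clock 9.68 tcp [454.6 211.1 211.4] jawyaw -103.32 frac [ 0.038  -0.0034 -0.0007] turn -0.003525910038596041 q6 [ 0.208 -0.09   1.95  -0.     1.282  2.011] f [-0.2  0.4  1. ] w 85.8
```

View pics/w7z.png

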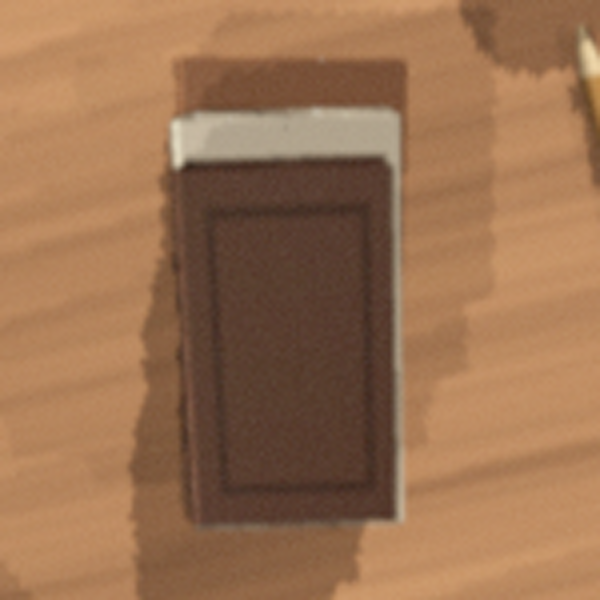

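```bash
python3 - <<'E'
from h import *
P=camera_params('wrist')
f=lambda q:[(180+u/4-.4,100+v/4-.4) for u,v in q]
print(quad(P,f([(181,164),(392,160),(397,520),(194,521)]),90))
print('tall',ray(P,f([(177,62),(405,60)]),32),'med',ray(P,f([(172,118),(405,110)]),62))
E
```

```text
(array([455.7, 213.8]), 85.8, 49.0, 167.2)
tall [[525.02785149 229.37975781]
 [511.56617447 170.39826326]] med [[511.98844223 230.90560847]
 [500.75222047 175.28633986]]
```

>>> carry_out(steps=[[0,0.2,-0.0095,-0.0015,-0.005],[0,0.35,-0.0095,-0.0015,-0.005],[0,0.45,-0.0095,-0.0015,-0.005],[0,0.485,-0.0095,-0.0015,-0.005],[0,0.498,-0.0095,-0.0015,-0.005],[80,0.498,-0.0095,-0.0015,-0.005],[255,0.498,-0.0095,-0.0015,-0.005],[255,0.498,-0.0095,-0.0015,-0.005],[255,0.498,-0.0095,-0.0015,-0.005],[255,0.498,-0.0095,-0.0015,-0.005],[255,0.498,-0.0095,-0.0015,-0.005]])

```text
clock: 11.1
tool_pos: [456.2, 214.3, 64.4]
eef_rot: [-0.079, 0.704, -0.079, -0.702]
ft_force: [-0.8, -1.1, 6.1]
grip_width: 49.3
```

```bash
python3 - <<'E'
from h import *
P=camera_params('wrist');im=read_camera('wrist');cv2.imwrite('pics/w8.png',im)
go(648,3,115,2.3)
E
```

```text
clock 11.15 tcp [456.2 214.3  64.4] jawyaw -102.84 frac [-0.1672  0.5443 -0.7803] turn -0.16823359814953026 q6 [ 0.214  0.13   2.03  -0.     0.978  2.009] f [-0.2  0.8  6.8] w 49.1
```

View pics/w8.png

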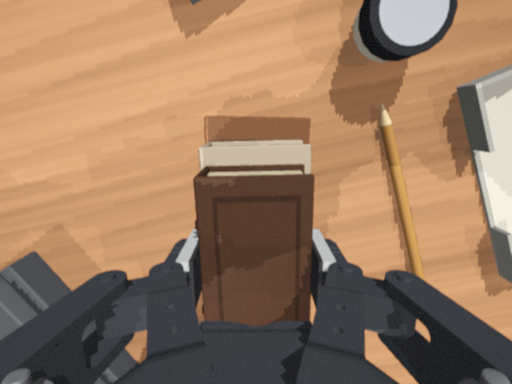

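>>> carry_out(steps=[[255,-0.03,0,0,0],[255,-0.1,0,0,0],[255,-0.22,0,0,0],[255,-0.22,0.1,-0.14,-0.03],[255,-0.22,0.21,-0.3,-0.06],[255,-0.22,0.32,-0.46,-0.1],[255,-0.22,0.43,-0.62,-0.14],[255,-0.22,0.54,-0.78,-0.168],[255,-0.22,0.544,-0.78,-0.168],[255,-0.22,0.544,-0.78,-0.168]])

```text
clock: 12.4
tool_pos: [645.8, 3.0, 128.2]
eef_rot: [-0.014, -0.706, -0.014, 0.708]
ft_force: [-0.5, -0.6, -1.4]
grip_width: 48.9
```

```bash
python3 - <<'E'
from h import *
P=camera_params('wrist');im=read_camera('wrist');cv2.imwrite('pics/w9.png',im)
go(648,3,40,2.3)
E
```

```text
clock 12.45 tcp [645.6   3.6 128.3] jawyaw -87.71 frac [ 0.2942  0.0023 -0.0084] turn -7.884404237630507e-05 q6 [-0.17   0.341  1.638  0.     1.164  1.361] f [ 0.1  0.1 -1.1] w 49.2
```

View pics/w9.png

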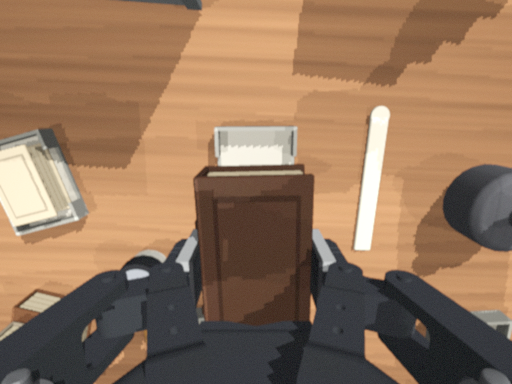

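```bash
python3 - <<'E'
from h import *
P=camera_params('wrist');o,R=tool()
im=cv2.imread('pics/w9.png')
cv2.imwrite('pics/w9z.png',cv2.resize(im[110:190,190:320],(780,480),interpolation=cv2.INTER_CUBIC))
print(loc(P,o,R,[(214.5,126.5),(298,126)],18))
print('book',loc(P,o,R,[(194,179),(313,178),(310,324),(204,324)],o['tool_pos'][2]-64.4+90))
E
```

```text
[[-55.4 -35.2]
 [-55.8  35. ]]
book [[-40.3 -25.7]
 [-40.7  22.7]
 [ 29.3  24.9]
 [ 29.4 -24.9]]
```

View pics/w9z.png

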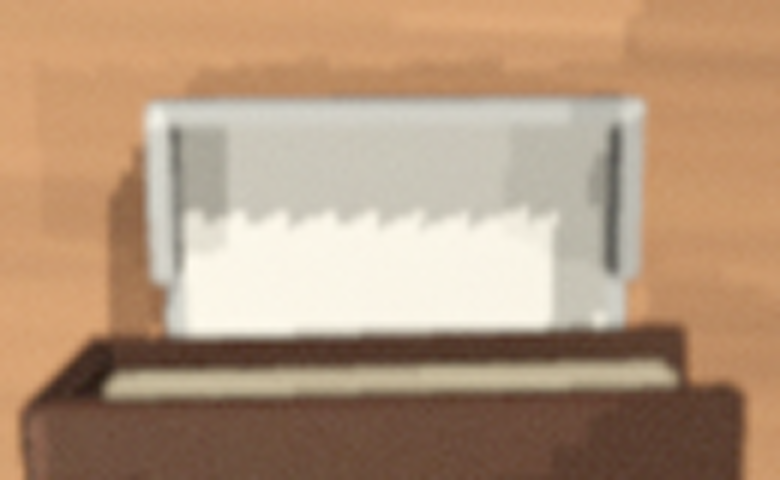

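>>> carry_out(steps=[[255,0.1,0.001,-0.012,0],[255,0.22,0.001,-0.012,0],[255,0.29,0.001,-0.012,0],[255,0.3,0.001,-0.012,0],[255,0.3,0.001,-0.012,0]])

```text
clock: 13.08
tool_pos: [650.9, 2.8, 39.8]
eef_rot: [0.014, 0.707, 0.014, -0.706]
ft_force: [0.4, -0.6, -0.9]
grip_width: 48.8
```

```bash
python3 - <<'E'
from h import *
P=camera_params('wrist');im=read_camera('wrist');cv2.imwrite('pics/w10.png',im)
cv2.imwrite('pics/w10z.png',cv2.resize(im[130:210,180:330],(750,400),interpolation=cv2.INTER_CUBIC))
go(648,3,2.4+3,2.3)
E
```

```text
clock 13.12 tcp [651.3   2.7  40.3] jawyaw -87.71 frac [ 0.1164 -0.0016  0.0113] turn -0.00011026336158642557 q6 [-0.17   0.47   1.65   0.     1.019  1.361] f [-0.1  0.2 -0.7] w 49.2
```

View pics/w10z.png

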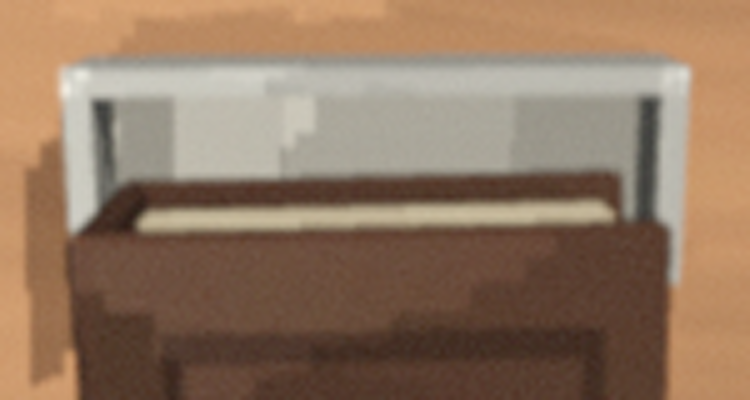

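```bash
python3 - <<'E'
from h import *
P=camera_params('wrist');o,R=tool()
print(loc(P,o,R,[(192.2,143),(317.8,142.8)],18))
print('book',loc(P,o,R,[(194.2,177),(313,174.6)],o['tool_pos'][2]-64.4+90))
E
```

```text
[[-50.2 -35.9]
 [-50.3  34.1]]
book [[-41.  -25.6]
 [-42.   22.7]]
```

>>> carry_out(steps=[[255,0.05,0,0.004,0],[255,0.095,0,0.004,0],[255,0.11,0,0.004,0],[255,0.115,0,0.004,0],[255,0.115,0,0.004,0]])

```text
clock: 13.75
tool_pos: [649.2, 2.5, 5.4]
eef_rot: [-0.014, -0.707, -0.014, 0.707]
ft_force: [-3.9, -0.6, 8.5]
grip_width: 48.9
```

>>> carry_out(steps=[[255,0,0,0,0],[110,0,0,0,0],[80,0,0,0,0],[40,0,0,0,0],[0,0,0,0,0],[0,0,0,0,0],[0,0,0,0,0],[0,-0.1,0,0,0],[0,-0.3,0,0,0],[0,-0.5,0,0,0],[0,-0.6,0,0,0],[0,-0.6,0,0,0]])

```text
clock: 15.25
tool_pos: [650.9, 2.3, 187.9]
eef_rot: [0.014, 0.709, 0.014, -0.705]
ft_force: [0.7, 0.7, -1.2]
grip_width: 85.2
```

```bash
python3 - <<'E'
from h import *
P=camera_params('wrist');im=read_camera('wrist');cv2.imwrite('pics/w11.png',im)
cv2.imwrite('pics/w11z.png',cv2.resize(im[100:240,190:330],(560,560),interpolation=cv2.INTER_CUBIC))
go(455,213,190,167)
E
```

```text
clock 15.3 tcp [649.4   2.5 184.9] jawyaw -87.73 frac [-0.0182 -0.7269  0.6197] turn 0.1696675477172947 q6 [-0.17   0.285  1.597 -0.     1.258  1.361] f [-0.1 -0.1 -0.5] w 85.2
```

View pics/w11z.png

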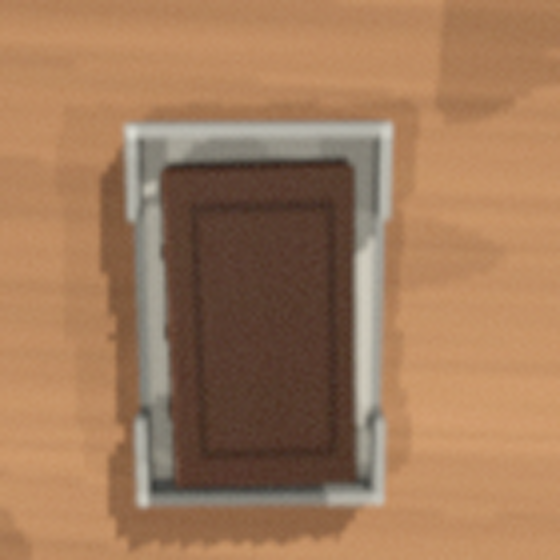

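>>> carry_out(steps=[[0,-0.018,-0.727,0.62,0.17],[0,-0.018,-0.727,0.62,0.17],[0,-0.018,-0.727,0.62,0.17],[0,-0.018,-0.727,0.62,0.17],[0,-0.018,-0.727,0.62,0.17],[0,-0.018,-0.727,0.62,0.17],[0,-0.018,-0.727,0.62,0.17]])

```text
clock: 16.18
tool_pos: [454.1, 212.7, 188.1]
eef_rot: [0.08, -0.702, 0.081, 0.703]
ft_force: [-0.5, 0.2, 0.1]
grip_width: 85.4
```

```bash
python3 - <<'E'
from h import *
P=camera_params('wrist');im=read_camera('wrist');cv2.imwrite('pics/w12.png',im)
cv2.imwrite('pics/w12z.png',cv2.resize(im[100:250,180:330],(600,600),interpolation=cv2.INTER_CUBIC))
go(455,213,30,167)
E
```

```text
clock 16.23 tcp [454.6 212.4 188.5] jawyaw -103.08 frac [ 0.5282 -0.0027 -0.0017] turn -0.0009169438841588039 q6 [ 0.211 -0.061  1.968 -0.     1.237  2.01 ] f [ 1.3 -0.5  0.5] w 85.5
```

View pics/w12z.png

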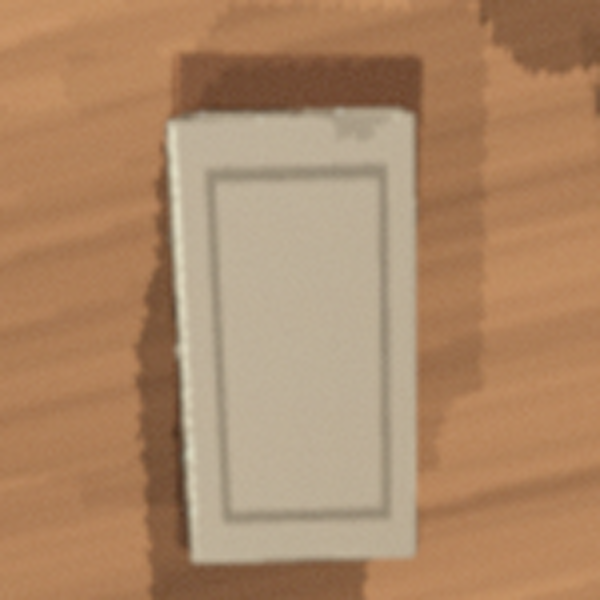

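```bash
python3 - <<'E'
from h import *
P=camera_params('wrist');o,R=tool()
f=lambda q:[(180+u/4-.4,100+v/4-.4) for u,v in q]
q=f([(172,122),(414,116),(416,556),(193,562)])
c=quad(P,q,62);print(c);go(*c[0],31,c[3])
print('tall',loc(P,o,R,f([(177,57),(421,57)]),32))
E
```

```text
(array([453.7, 214.5]), 107.0, 55.4, 168.5)
clock 16.23 tcp [454.6 212.4 188.5] jawyaw -103.08 frac [ 0.5249 -0.0066  0.0037] turn -0.01758361055082547 q6 [ 0.211 -0.061  1.968 -0.     1.237  2.01 ] f [ 1.3 -0.5  0.5] w 85.5
tall [[-65.4 -31.6]
 [-65.4  28.5]]
```

>>> carry_out(steps=[[0,0.2,-0.0066,0.0037,-0.016],[0,0.36,-0.0066,0.0037,-0.016],[0,0.47,-0.0066,0.0037,-0.016],[0,0.505,-0.0066,0.0037,-0.016],[0,0.518,-0.0066,0.0037,-0.016],[60,0.518,-0.0066,0.0037,-0.016],[255,0.518,-0.0066,0.0037,-0.016],[255,0.518,-0.0066,0.0037,-0.016],[255,0.518,-0.0066,0.0037,-0.016],[255,0.518,-0.0066,0.0037,-0.016],[255,0.518,-0.0066,0.0037,-0.016]])

```text
clock: 17.6
tool_pos: [455.5, 215.6, 35.9]
eef_rot: [-0.072, 0.705, -0.071, -0.702]
ft_force: [-0.5, 0.1, 5.7]
grip_width: 54.7
```

```bash
python3 - <<'E'
from h import *
P=camera_params('wrist');im=read_camera('wrist');cv2.imwrite('pics/w13.png',im)
go(452,-231,130,5.7)
E
```

```text
clock 17.65 tcp [455.4 215.6  35.9] jawyaw -101.58 frac [-0.3146  1.4603 -0.2887] turn -0.19201974299546123 q6 [ 0.217  0.184  2.035 -0.     0.919  1.99 ] f [-0.2 -0.   7.6] w 55.1
```

View pics/w13.png

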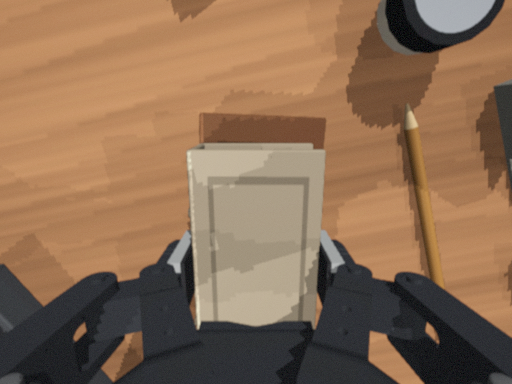

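>>> carry_out(steps=[[255,-0.03,0,0,0],[255,-0.1,0,0,0],[255,-0.22,0,0,0],[255,-0.32,0.05,-0.01,0],[255,-0.32,0.2,-0.04,-0.03],[255,-0.32,0.37,-0.073,-0.07],[255,-0.32,0.55,-0.108,-0.12],[255,-0.32,0.73,-0.144,-0.16],[255,-0.32,0.9,-0.178,-0.192],[255,-0.32,0.98,-0.194,-0.192],[255,-0.32,0.98,-0.194,-0.192]])

```text
clock: 19.02
tool_pos: [451.6, -85.6, 130.4]
eef_rot: [0.034, 0.706, 0.034, -0.706]
ft_force: [-0.7, -0.4, -1.3]
grip_width: 54.6
```

```bash
python3 - <<'E'
from h import *
go(452,-231,125,5.7)
E
```

```text
clock 19.02 tcp [451.6 -85.6 130.4] jawyaw -84.49 frac [0.018  0.4826 0.0453] turn -0.002077461612755845 q6 [-0.435 -0.09   2.111  0.     1.121  1.04 ] f [-0.7 -0.4 -1.3] w 54.6
```

>>> carry_out(steps=[[255,0.01,0.15,0.014,0],[255,0.018,0.33,0.03,0],[255,0.018,0.45,0.042,0],[255,0.018,0.482,0.045,0],[255,0.018,0.482,0.045,0]])

```text
clock: 19.65
tool_pos: [452.7, -228.6, 124.6]
eef_rot: [-0.035, -0.706, -0.036, 0.706]
ft_force: [-0.6, 1.0, -1.1]
grip_width: 55.0
```

```bash
python3 - <<'E'
from h import *
P=camera_params('wrist');im=read_camera('wrist');cv2.imwrite('pics/w14.png',im)
cv2.imwrite('pics/w14z.png',cv2.resize(im[90:210,180:330],(750,600),interpolation=cv2.INTER_CUBIC))
go(452,-231,50,5.7)
E
```

```text
clock 19.7 tcp [ 452.7 -228.1  124.5] jawyaw -84.25 frac [0.2484 0.0095 0.0032] turn 0.0005685118224934943 q6 [-6.910e-01  3.800e-02  1.998e+00  1.000e-03  1.107e+00  7.790e-01] f [ 0.2 -0.7 -1.3] w 54.7
```

View pics/w14z.png

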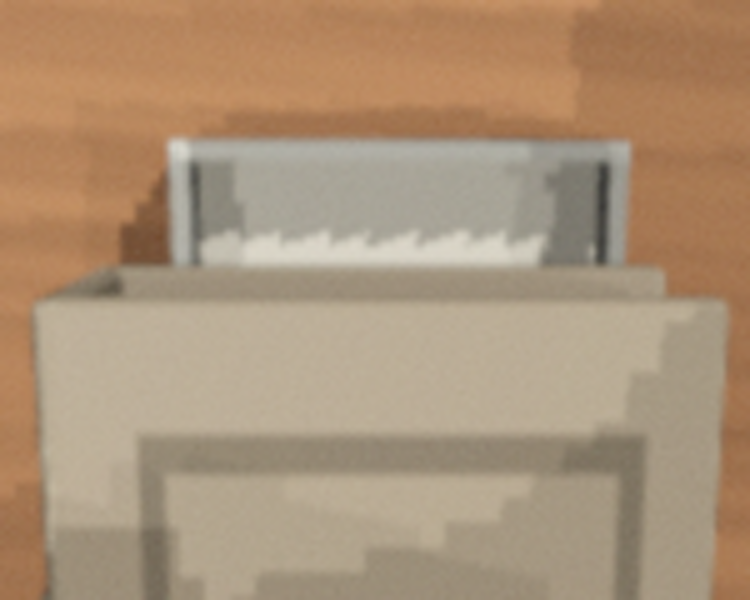

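```bash
python3 - <<'E'
from h import *
P=camera_params('wrist');o,R=tool()
f=lambda q:[(180+u/5-.4,90+v/5-.4) for u,v in q]
print(loc(P,o,R,f([(170,141),(630,142)]),18))
print('book',loc(P,o,R,f([(35,302),(727,302)]),o['tool_pos'][2]-35.9+62))
E
```

```text
[[-62.7 -35.2]
 [-62.5  40.5]]
book [[-52.1 -27.9]
 [-52.1  26.8]]
```

>>> carry_out(steps=[[255,0.1,0.0105,-0.002,0],[255,0.2,0.0105,-0.002,0],[255,0.255,0.0105,-0.002,0],[255,0.265,0.0105,-0.002,0],[255,0.265,0.0105,-0.002,0]])

```text
clock: 20.32
tool_pos: [454.3, -232.7, 46.0]
eef_rot: [0.036, 0.707, 0.035, -0.706]
ft_force: [1.6, -1.1, -1.2]
grip_width: 55.1
```

```bash
python3 - <<'E'
from h import *
P=camera_params('wrist');im=read_camera('wrist');cv2.imwrite('pics/w15.png',im)
cv2.imwrite('pics/w15z.png',cv2.resize(im[90:210,180:330],(750,600),interpolation=cv2.INTER_CUBIC))
go(452,-231,7,5.7)
E
```

```text
clock 20.38 tcp [ 454.4 -233.    46.4] jawyaw -84.29 frac [ 0.1312 -0.0077  0.0076] turn 0.00010966570145443357 q6 [-0.696  0.179  2.016  0.     0.945  0.775] f [-0.5  0.4 -1.1] w 54.8
```

View pics/w15z.png

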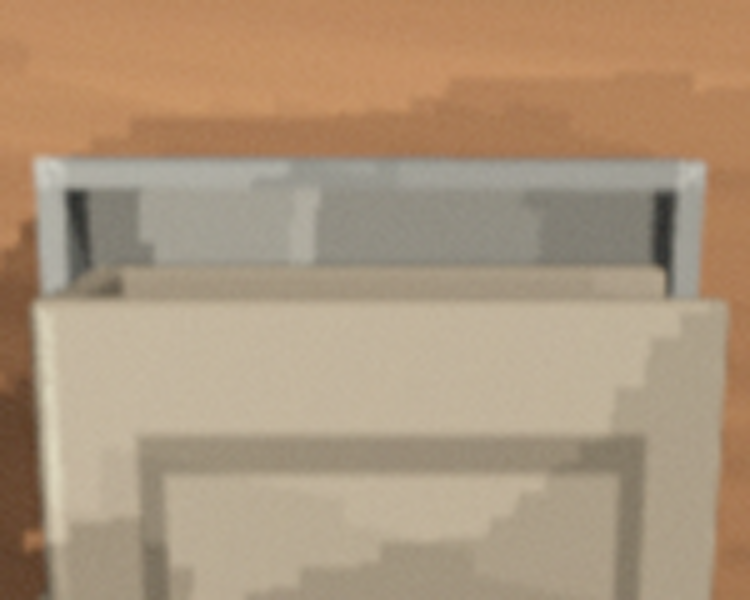

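```bash
python3 - <<'E'
from h import *
P=camera_params('wrist');o,R=tool()
f=lambda q:[(180+u/5-.4,90+v/5-.4) for u,v in q]
print(loc(P,o,R,f([(35,158),(706,161)]),18))
print('book',loc(P,o,R,f([(35,302),(727,302)]),o['tool_pos'][2]-35.9+62))
E
```

```text
[[-62.  -39.6]
 [-61.6  36.4]]
book [[-52.1 -27.9]
 [-52.1  26.8]]
```

>>> carry_out(steps=[[255,0.06,-0.003,0,0],[255,0.11,-0.003,0,0],[255,0.122,-0.003,0,0],[255,0.128,-0.003,0,0],[255,0.13,-0.003,0,0],[255,0.13,-0.003,0,0]])

```text
clock: 21.12
tool_pos: [453.7, -231.9, 6.9]
eef_rot: [-0.035, -0.706, -0.035, 0.706]
ft_force: [-3.3, 1.8, 5.6]
grip_width: 54.8
```

Contact at the expected height; release.

>>> carry_out(steps=[[255,0,0,0,0],[100,0,0,0,0],[70,0,0,0,0],[30,0,0,0,0],[0,0,0,0,0],[0,0,0,0,0],[0,0,0,0,0],[0,-0.1,0,0,0],[0,-0.3,0,0,0],[0,-0.5,0,0,0],[0,-0.6,0,0,0],[0,-0.6,0,0,0]])

```text
clock: 22.62
tool_pos: [455.0, -232.9, 189.3]
eef_rot: [0.037, 0.708, 0.034, -0.705]
ft_force: [0.0, 1.0, 0.0]
grip_width: 85.5
```

```bash
python3 - <<'E'
from h import *
P=camera_params('wrist');im=read_camera('wrist');cv2.imwrite('pics/w16.png',im)
cv2.imwrite('pics/w16z.png',cv2.resize(im[100:250,180:330],(600,600),interpolation=cv2.INTER_CUBIC))
go(455,214,190,167)
E
```

```text
clock 22.68 tcp [ 453.8 -232.   186.8] jawyaw -84.31 frac [-0.0124 -1.479  -0.1513] turn 0.20767177552958174 q6 [-0.695 -0.042  1.952 -0.     1.229  0.776] f [-0.2  0.4 -0.8] w 85.5
```

View pics/w16z.png

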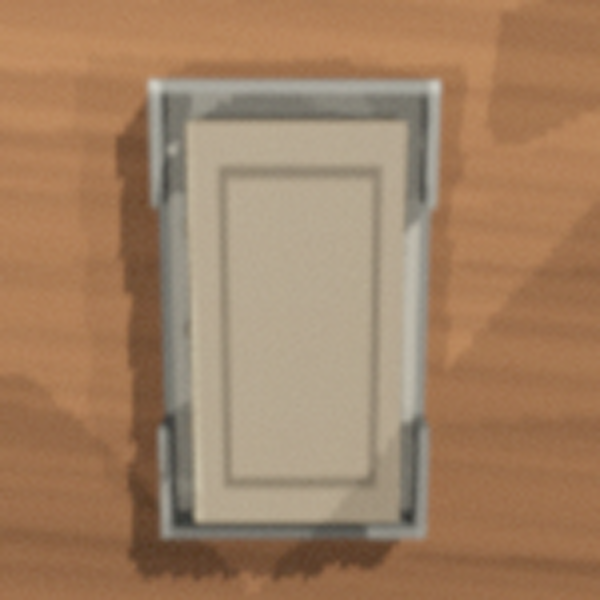

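Medium is centred in its tray. Back for the tall one.

>>> carry_out(steps=[[0,-0.01,-0.98,-0.1,0.208],[0,-0.01,-0.98,-0.1,0.208],[0,-0.01,-0.98,-0.1,0.208],[0,-0.01,-0.98,-0.1,0.208],[0,-0.01,-0.98,-0.1,0.208],[0,-0.01,-0.98,-0.1,0.208],[0,-0.01,-0.98,-0.1,0.208]])

```text
clock: 23.55
tool_pos: [453.4, 63.6, 187.6]
eef_rot: [0.08, -0.701, 0.08, 0.704]
ft_force: [0.6, -0.7, -0.5]
grip_width: 85.2
```

```bash
python3 - <<'E'
from h import *
go(455,214,190,167)
E
```

```text
clock 23.55 tcp [453.4  63.6 187.6] jawyaw -103.01 frac [-0.0082 -0.4897  0.1076] turn -0.00011753617713452513 q6 [-0.109 -0.175  2.072 -0.     1.247  1.689] f [ 0.6 -0.7 -0.5] w 85.2
```

>>> carry_out(steps=[[0,-0.01,-0.49,0.107,0],[0,-0.01,-0.49,0.107,0],[0,-0.01,-0.49,0.107,0],[0,-0.01,-0.49,0.107,0],[0,-0.01,-0.49,0.107,0]])

```text
clock: 24.18
tool_pos: [456.3, 212.6, 191.6]
eef_rot: [0.081, -0.702, 0.081, 0.703]
ft_force: [-0.4, 0.1, 0.1]
grip_width: 85.6
```

```bash
python3 - <<'E'
from h import *
P=camera_params('wrist');im=read_camera('wrist');cv2.imwrite('pics/w17.png',im)
cv2.imwrite('pics/w17z.png',cv2.resize(im[100:250,180:330],(600,600),interpolation=cv2.INTER_CUBIC))
go(455,214,5,167)
E
```

```text
clock 24.23 tcp [456.3 212.6 191.8] jawyaw -103.17 frac [ 0.6226 -0.004   0.0049] turn -0.001839773343691478 q6 [ 0.211 -0.062  1.962 -0.     1.243  2.011] f [ 0.9 -0.4 -0.8] w 85.3
```

View pics/w17z.png

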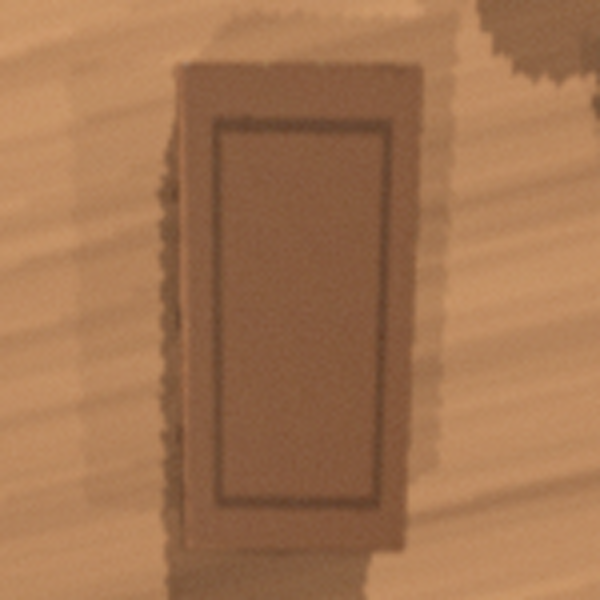

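```bash
python3 - <<'E'
from h import *
P=camera_params('wrist');o,R=tool()
f=lambda q:[(180+u/4-.4,100+v/4-.4) for u,v in q]
q=f([(177,65),(421,65),(405,550),(185,549)])
c=quad(P,q,32);print(c);go(*c[0],4,c[3])
print(loc(P,o,R,q,32))
E
```

```text
(array([455.4, 215.2]), 130.8, 61.2, 166.4)
clock 24.23 tcp [456.3 212.6 191.8] jawyaw -103.17 frac [ 0.6259 -0.0082  0.0045] turn 0.004826893322975441 q6 [ 0.211 -0.062  1.962 -0.     1.243  2.011] f [ 0.9 -0.4 -0.8] w 85.3
[[-63.7 -32. ]
 [-63.7  28.8]
 [ 66.9  27.7]
 [ 66.6 -33.5]]
```

>>> carry_out(steps=[[0,0.2,-0.008,0.0045,0.003],[0,0.4,-0.008,0.0045,0.003],[0,0.55,-0.008,0.0045,0.003],[0,0.605,-0.008,0.0045,0.003],[0,0.62,-0.008,0.0045,0.003],[50,0.62,-0.008,0.0045,0.003],[255,0.62,-0.008,0.0045,0.003],[255,0.62,-0.008,0.0045,0.003],[255,0.62,-0.008,0.0045,0.003],[255,0.62,-0.008,0.0045,0.003],[255,0.62,-0.008,0.0045,0.003]])

```text
clock: 25.6
tool_pos: [457.4, 217.2, 8.5]
eef_rot: [-0.082, 0.704, -0.081, -0.701]
ft_force: [-0.3, -0.9, 7.5]
grip_width: 60.9
```

```bash
python3 - <<'E'
from h import *
P=camera_params('wrist');im=read_camera('wrist');cv2.imwrite('pics/w18.png',im)
go(440,12,95,9.6)
E
```

```text
clock 25.65 tcp [457.4 217.2   8.5] jawyaw -103.29 frac [-0.2889  0.6786 -0.1018] turn -0.2543206361246544 q6 [ 0.219  0.244  2.03  -0.     0.864  2.022] f [-0.4 -1.5  7.8] w 60.8
```

View pics/w18.png

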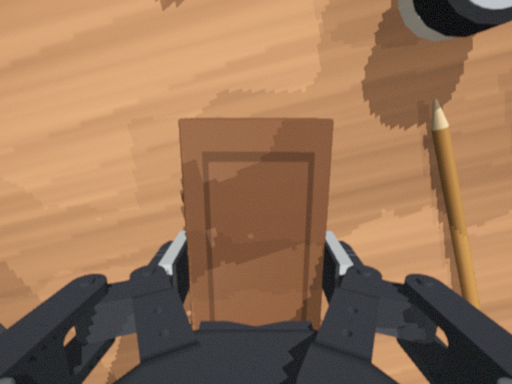

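>>> carry_out(steps=[[255,-0.03,0,0,0],[255,-0.1,0,0,0],[255,-0.22,0,0,0],[255,-0.35,0.03,0,0],[255,-0.39,0.15,-0.02,-0.05],[255,-0.39,0.3,-0.045,-0.1],[255,-0.39,0.45,-0.07,-0.16],[255,-0.39,0.6,-0.09,-0.22],[255,-0.39,0.678,-0.102,-0.254],[255,-0.39,0.678,-0.102,-0.254],[255,-0.39,0.678,-0.102,-0.254]])

```text
clock: 27.02
tool_pos: [438.2, 12.4, 123.4]
eef_rot: [0.059, 0.705, 0.059, -0.705]
ft_force: [-0.3, 0.3, -1.8]
grip_width: 60.6
```

```bash
python3 - <<'E'
from h import *
P=camera_params('wrist');im=read_camera('wrist');cv2.imwrite('pics/w19.png',im)
cv2.imwrite('pics/w19z.png',cv2.resize(im[70:190,170:340],(765,540),interpolation=cv2.INTER_CUBIC))
go(440,12,50,9.6)
E
```

```text
clock 27.07 tcp [438.2  12.6 123.3] jawyaw -80.41 frac [ 0.2444  0.0031 -0.0055] turn -0.00010353958803143036 q6 [-0.231 -0.135  2.166  0.     1.111  1.172] f [-0.7  0.6 -1.1] w 60.2
```

View pics/w19z.png

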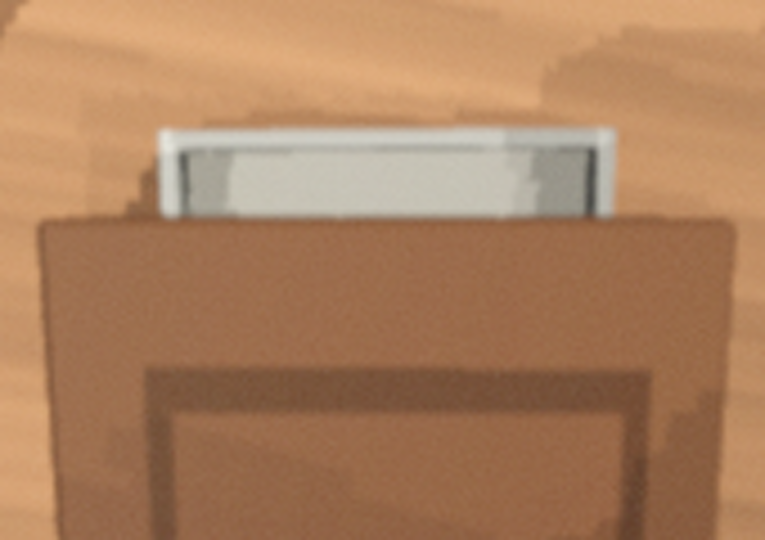

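```bash
python3 - <<'E'
from h import *
P=camera_params('wrist');o,R=tool()
f=lambda q:[(170+u/4.5-.4,70+v/4.5-.4) for u,v in q]
print(loc(P,o,R,f([(160,130),(614,129)]),18))
print('book',loc(P,o,R,f([(38,220),(736,221)]),o['tool_pos'][2]-8.5+32))
E
```

```text
[[-77.9 -41.2]
 [-78.1  40.1]]
book [[-64.2 -31.1]
 [-64.1  29.9]]
```

>>> carry_out(steps=[[255,0.1,0,-0.013,0],[255,0.2,0,-0.013,0],[255,0.24,0,-0.013,0],[255,0.245,0,-0.013,0],[255,0.245,0,-0.013,0]])

```text
clock: 27.7
tool_pos: [443.1, 12.5, 50.7]
eef_rot: [0.059, 0.705, 0.059, -0.704]
ft_force: [-0.7, -0.7, -0.7]
grip_width: 60.3
```

```bash
python3 - <<'E'
from h import *
P=camera_params('wrist');im=read_camera('wrist');cv2.imwrite('pics/w20.png',im)
cv2.imwrite('pics/w20z.png',cv2.resize(im[70:190,170:340],(765,540),interpolation=cv2.INTER_CUBIC))
go(440,12,11.5,9.6)
E
```

```text
clock 27.75 tcp [443.2  12.4  50.9] jawyaw -80.43 frac [ 0.1313 -0.0005  0.011 ] turn -0.00029104518001380104 q6 [-0.229  0.017  2.182  0.     0.94   1.175] f [-0.  -0.5 -2. ] w 60.8
```

View pics/w20z.png

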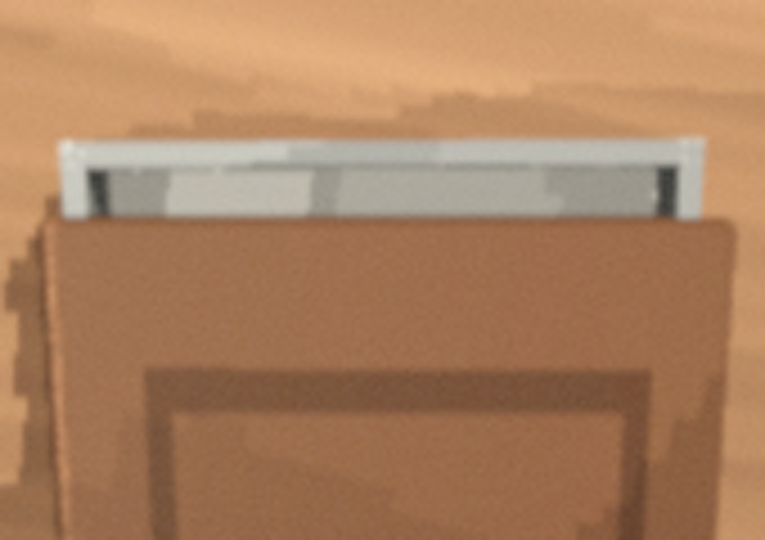

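```bash
python3 - <<'E'
from h import *
P=camera_params('wrist');o,R=tool()
f=lambda q:[(170+u/4.5-.4,70+v/4.5-.4) for u,v in q]
print(loc(P,o,R,f([(59,141),(706,138)]),18))
print('book',loc(P,o,R,f([(38,220),(736,221)]),o['tool_pos'][2]-8.5+32))
E
```

```text
[[-73.2 -42.2]
 [-73.5  40. ]]
book [[-64.2 -31.1]
 [-64.1  29.9]]
```

>>> carry_out(steps=[[255,0.06,-0.001,0.002,0],[255,0.11,-0.001,0.002,0],[255,0.122,-0.001,0.002,0],[255,0.127,-0.001,0.002,0],[255,0.13,-0.001,0.002,0],[255,0.13,-0.001,0.002,0]])

```text
clock: 28.5
tool_pos: [442.1, 12.6, 11.5]
eef_rot: [0.059, 0.705, 0.059, -0.704]
ft_force: [-3.6, -0.3, 4.8]
grip_width: 60.7
```

>>> carry_out(steps=[[255,0,0,0,0],[80,0,0,0,0],[50,0,0,0,0],[20,0,0,0,0],[0,0,0,0,0],[0,0,0,0,0],[0,0,0,0,0],[0,-0.1,0,0,0],[0,-0.3,0,0,0],[0,-0.5,0,0,0],[0,-0.7,0,0,0],[0,-0.7,0,0,0]])

```text
clock: 30.0
tool_pos: [444.7, 12.0, 226.6]
eef_rot: [0.06, 0.709, 0.058, -0.701]
ft_force: [1.0, 0.9, -0.6]
grip_width: 85.5
```

```bash
python3 - <<'E'
from h import *
go(440,12,11.5,9.6)
P=camera_params('wrist');im=read_camera('wrist');cv2.imwrite('pics/w21.png',im)
cv2.imwrite('pics/w21z.png',cv2.resize(im[80:250,170:340],(595,595),interpolation=cv2.INTER_CUBIC))
cv2.imwrite('pics/s21.png',read_camera('scene'))
E
```

```text
clock 30.0 tcp [444.7  12.  226.6] jawyaw -80.43 frac [ 0.7167 -0.0059  0.0234] turn -0.0003806925434755865 q6 [-0.229 -0.265  2.073  0.     1.322  1.175] f [ 1.   0.9 -0.6] w 85.5
```

View pics/w21z.png

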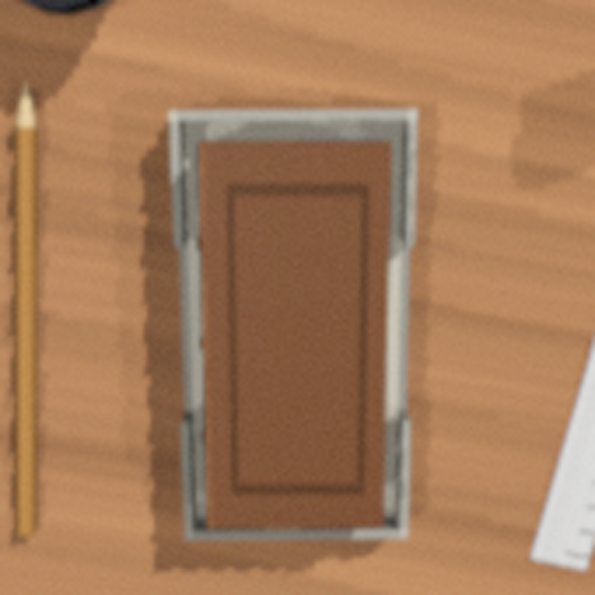

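View pics/s21.png

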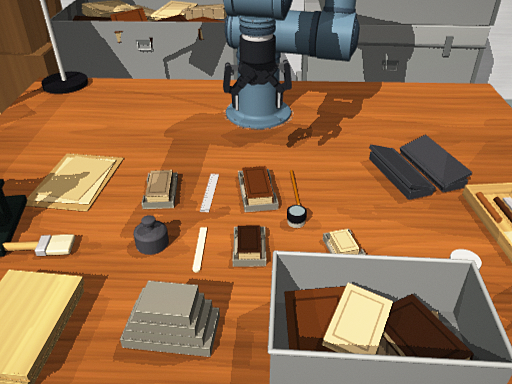

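```bash
python3 - <<'E'
from h import *
P=camera_params('wrist')
f=lambda q:[(170+u/3.5-.4,80+v/3.5-.4) for u,v in q]
print(quad(P,f([(170,110),(417,108),(408,537),(186,538)]),18),quad(P,f([(203,142),(391,142),(388,527),(207,525)]),35))
bot.close_job()
E
```

```text
(array([436. ,  14.2]), 149.5, 80.4, 10.0) (array([437.1,  12.8]), 128.2, 62.1, 8.9)
the job is handed in; nothing more can be done
```

I took the four volumes off the pile from the top down and laid each in its own tray: tiny in b, small in d, medium in a, tall in c. I released each on the tray floor and handed the job in at about 30 s.

**Last checks:**
- **Positions:** Wrist views after each release showed every volume flat inside its walls. From the measured corners, tiny is about 1.6 mm from its tray centre and tall about 1.8 mm. I checked small and medium by eye only. Both have clear margins; small is turned by about a degree.
- **Floor contact:** The small, medium and tall volumes touched down with 5 to 9 N at the expected floor height. The tiny volume showed no clear contact force, so I let it go at most about a millimetre above the floor.
- **Bystanders:** In the final scene picture the steel weight and magnifier stand where they were. I did not measure their positions. The gripper is open and about 225 mm above the bench.

**Disagreement:** The top and wrist cameras differed by up to about 4 mm on tray b's position. I trusted the close wrist views for the final placing.

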